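Set the carton flip tags at the packing bench

ROBOT

A 6-joint arm with a two-finger parallel gripper is mounted at the origin on the work surface. World frame = base frame: x ahead of the robot, y to its left, z up, the work surface at z = 0. Lengths are in m, angles in rad, forces in N, time in s.
With the tool pointing down it reaches from about 0.4 to 0.825 m from the base axis. Payload 7 kg.
Tool frame: the origin (TCP) lies between the finger pads; the fingertips stand 17 mm ahead of it and the grasp point (between the pads) lies 2 mm behind it; x points along the fingers, y is the direction in which the jaws open and shut, and the axes are right-handed (so a half turn about x gives the same grasp; the last joint's range is limited). The gripper opens to 85 mm and grips with 20 to 120 N. Pads are 22 mm wide; open, the fingers measure 114 mm over their backs; the gripper's body (76 mm by 85 mm) begins 54 mm behind the grasp point. The pads swing forward as they close: fully open they stand 13 mm farther back than shut.
Start: joints at [-1.017, 0.359, 0.012, 0, -1.224, -0.288], TCP at [0.177, -0.651, 0.248] pointing down, gripper open.
Joint ranges: [-3.07, 3.07], [-1.43, 2.12], [-1.02, 1.25], [-3.03, 1.67], [-3.05, -0], [-3.03, 3.03]. Speed limits (rad/s): [2.39, 2.39, 3.01, 3.14, 3.14, 3.14].

INTERFACE

Orientations are given as a unit quaternion [w, x, y, z].
In Python, from bench import r, eyes gives the robot as it stands. The module is installed in compiled form; this text tells all that it offers.
- The arm moves only by the tool move_arm, never from a script. Its argument "series" is a list that holds one entry, the list of rows, each a list of 5 numbers: the shift along the world's x, y, z in mm, then the turn about the world's z in degrees, then the opening, from 0 (shut) to 1 (fully open). In form: [[[x, y, z, twist, jaw], ...]]. A call has 1 to 10 rows; each row shifts and turns the pose as measured when the row begins; what a row does not reach is not made up. A row lasts 1/10 s, in which the tool goes at most 50 mm and 8.59 degrees, less where a joint would pass 70% of its speed; a pose out of reach is approached as far as the arm can. A call is refused whole if a number of a shift passes 50 or a number of a turn 8.59, either way. A call with a gripper value outside its range is refused whole. The fingers move at their own pace and stop on an object; "grip_force" is the grip in N (left out, the last holds). Time passes only in rows, so rows that do not move let the fingers close. It gives the time, the measured TCP pose, the force and the opening at its end, in the units of the state.
- r.get_state(): the state, without advancing time (a new reading comes with each control period).
- eyes.grab_frame(name): name is "scene" or "top"; returns the picture (420x560x3 uint8, red, green, blue); there is no depth.
- eyes.camera_info(name): a dict with "camera_matrix" (3x3 intrinsics, pixels), "rvec" (rotation vector, rad) and "tvec" (3), from world to camera coordinates, as OpenCV has them. Camera axes: x right, y down, z forward; pixel columns grow to the right and rows downward; lengths in m; the calibration is good to about 2 mm. A picture is of the moment at which its call begins. camera_info takes no time and is no camera call.
- r.finish_job(): hands the job in, once; it reports no verdict.
Trained networks look in the newest picture that a camera, given by its name, has taken for a name from the list of things; names that differ only in an ending like _2 or _b are one class to them, and where a whole thing is asked for, a point or a joint stands for the part that bears it (a point fixed in the world has none). Each returns a list of dicts, best first, with "confidence" (0 to 1); they miss things now and then, are a little off and sometimes report something else, mostly with a low value. They report only what shows in the picture. A call takes as long as a camera call. They do not tell look-alikes from the thing itself.
- eyes.outline_of(camera, target): "mask" (420x560 bool, what is visible of it).
- eyes.mark_of(camera, target): "location" ([x, y, z] in m, in world coordinates, good to about 4 mm: a listed point, or the origin of a listed thing).
The state is a dict: "t": time; "qpos": joint angles; "qvel": joint speeds; "joint_torque": joint torques, N m; "tool_pos": TCP position; "tool_rot": TCP orientation; "force": force on the tool from outside, world axes, zero at the start; "wrist_torque": the same for the moment, N m; "opening": finger opening in m.
Only numpy, scipy, OpenCV 4.12 (cv2) and the standard library are available. Lean on these libraries where they do the work, as an engineer would, in place of code of your own. Each camera call takes 0.05 s, during which the arm holds its last target.

TASK

Each open carton on the packing bench has a hinged flip tag on the board in front of it. With a fingertip, push over the tags that are wrong, so that each carton packed full to the rim has its tag leaning back towards the carton with the disc face showing, and each empty or part-filled carton has its tag leaning towards the robot with the plain face showing. Leave the cartons and the other things on the bench standing where they are.

Things in the scene. Friction and masses are not known exactly. Their poses are not given: they have to be found in the camera images.
- tag_1 (a joint): lean of this tag's leaf, rad: 0 = on its stop, leaning 32 deg to the robot, plain face up; 0.55 = upright; 1.1 = on its other stop, leaning 32 deg to the carton, disc face up. Its weight holds it at a stop; past upright it falls over by itself; under 1 N pushes it. Leaf: pale wood, 56 mm wide, 5 mm thick, free edge 60 mm from the hinge; raised dark disc 34 mm across, 3 mm thick, on one face
- tag_1_hinge (a point): middle of this tag's fixed hinge, 24 mm above the table; x points to the carton it belongs to (85 mm beyond; which one varies), y along the hinge, z up. Resting, the free edge is 31 mm before or behind the hinge, 75 mm above the table. Hinge cheeks 33 mm to each side reach 30 mm above the table; board 12 mm thick, 90 mm deep. Tags stand in one row, 130 mm apart
- tag_2 (a joint): lean of this tag's leaf, rad: 0 = on its stop, leaning 32 deg to the robot, plain face up; 0.55 = upright; 1.1 = on its other stop, leaning 32 deg to the carton, disc face up. Its weight holds it at a stop; past upright it falls over by itself; under 1 N pushes it. Leaf: pale wood, 56 mm wide, 5 mm thick, free edge 60 mm from the hinge; raised dark disc 34 mm across, 3 mm thick, on one face
- tag_2_hinge (a point): middle of this tag's fixed hinge, 24 mm above the table; x points to the carton it belongs to (85 mm beyond; which one varies), y along the hinge, z up. Resting, the free edge is 31 mm before or behind the hinge, 75 mm above the table. Hinge cheeks 33 mm to each side reach 30 mm above the table; board 12 mm thick, 90 mm deep. Tags stand in one row, 130 mm apart
- tag_3 (a joint): lean of this tag's leaf, rad: 0 = on its stop, leaning 32 deg to the robot, plain face up; 0.55 = upright; 1.1 = on its other stop, leaning 32 deg to the carton, disc face up. Its weight holds it at a stop; past upright it falls over by itself; under 1 N pushes it. Leaf: pale wood, 56 mm wide, 5 mm thick, free edge 60 mm from the hinge; raised dark disc 34 mm across, 3 mm thick, on one face
- tag_3_hinge (a point): middle of this tag's fixed hinge, 24 mm above the table; x points to the carton it belongs to (85 mm beyond; which one varies), y along the hinge, z up. Resting, the free edge is 31 mm before or behind the hinge, 75 mm above the table. Hinge cheeks 33 mm to each side reach 30 mm above the table; board 12 mm thick, 90 mm deep. Tags stand in one row, 130 mm apart
- tag_4 (a joint): lean of this tag's leaf, rad: 0 = on its stop, leaning 32 deg to the robot, plain face up; 0.55 = upright; 1.1 = on its other stop, leaning 32 deg to the carton, disc face up. Its weight holds it at a stop; past upright it falls over by itself; under 1 N pushes it. Leaf: pale wood, 56 mm wide, 5 mm thick, free edge 60 mm from the hinge; raised dark disc 34 mm across, 3 mm thick, on one face
- tag_4_hinge (a point): middle of this tag's fixed hinge, 24 mm above the table; x points to the carton it belongs to (85 mm beyond; which one varies), y along the hinge, z up. Resting, the free edge is 31 mm before or behind the hinge, 75 mm above the table. Hinge cheeks 33 mm to each side reach 30 mm above the table; board 12 mm thick, 90 mm deep. Tags stand in one row, 130 mm apart
- carton_full_1_front (a point): open carton packed full to the rim with tins and packets; loose, 150 mm deep (x) x 110 mm wide x 70 mm high. This point: middle of the lower edge of its front side, the one facing its tag; x axis points into the carton
- carton_full_2_front (a point): open carton packed full to the rim with packets and tins; loose, 150 mm deep (x) x 110 mm wide x 70 mm high. This point: middle of the lower edge of its front side, the one facing its tag; x axis points into the carton
- carton_part_front (a point): open carton with only a few things on its bottom, not full; loose, 150 mm deep (x) x 110 mm wide x 70 mm high. This point: middle of the lower edge of its front side, the one facing its tag; x axis points into the carton
- carton_empty_front (a point): open carton with nothing in it; loose, 150 mm deep (x) x 110 mm wide x 70 mm high. This point: middle of the lower edge of its front side, the one facing its tag; x axis points into the carton
- tape_roll: bystander: roll of clear tape standing on its flat side, 90 mm across, 48 mm high; origin at the centre of its underside
- jar: bystander: closed jar 48 mm across, 65 mm high; origin at the centre of its underside
- marker: bystander: marker pen lying on the table, 115 mm long along its x, 15 mm thick; origin on its underside, about 8 mm short of mid-length
Not all that is in view belongs to the job. What is shaped like the part that bears carton_empty_front but blue is not meant.

How it is judged:
At the end, for the whole second after the job is handed in: The tags of both full cartons lean fully to the carton (joint over 1.0 rad), the tags of the part-filled and the empty carton lean fully to the robot (joint under 0.1 rad), all tags at rest; cartons and bystanders within 20 mm of where they began ((((horizontal distance between tag_1_hinge and carton_full_1_front below 0.12 m or horizontal distance between tag_1_hinge and carton_full_2_front below 0.12 m) and value of joint tag_1 above 1 rad) or ((horizontal distance between tag_1_hinge and carton_part_front below 0.12 m or horizontal distance between tag_1_hinge and carton_empty_front below 0.12 m) and value of joint tag_1 below 0.1 rad)) and velocity of joint tag_1 between -0.1 and 0.1 rad/s and (((horizontal distance between tag_2_hinge and carton_full_1_front below 0.12 m or horizontal distance between tag_2_hinge and carton_full_2_front below 0.12 m) and value of joint tag_2 above 1 rad) or ((horizontal distance between tag_2_hinge and carton_part_front below 0.12 m or horizontal distance between tag_2_hinge and carton_empty_front below 0.12 m) and value of joint tag_2 below 0.1 rad)) and velocity of joint tag_2 between -0.1 and 0.1 rad/s and (((horizontal distance between tag_3_hinge and carton_full_1_front below 0.12 m or horizontal distance between tag_3_hinge and carton_full_2_front below 0.12 m) and value of joint tag_3 above 1 rad) or ((horizontal distance between tag_3_hinge and carton_part_front below 0.12 m or horizontal distance between tag_3_hinge and carton_empty_front below 0.12 m) and value of joint tag_3 below 0.1 rad)) and velocity of joint tag_3 between -0.1 and 0.1 rad/s and (((horizontal distance between tag_4_hinge and carton_full_1_front below 0.12 m or horizontal distance between tag_4_hinge and carton_full_2_front below 0.12 m) and value of joint tag_4 above 1 rad) or ((horizontal distance between tag_4_hinge and carton_part_front below 0.12 m or horizontal distance between tag_4_hinge and carton_empty_front below 0.12 m) and value of joint tag_4 below 0.1 rad)) and velocity of joint tag_4 between -0.1 and 0.1 rad/s and distance of each of carton_full_1_front, carton_full_2_front, carton_part_front, carton_empty_front, tape_roll, jar, marker from where it was at the start of the episode below 0.02 m); the robot touches nothing.
It fails at once if a carton is lifted or shoved more than 20 mm (distance of any of carton_full_1_front, carton_full_2_front, carton_part_front, carton_empty_front from where it was at the start of the episode above 0.02 m).
It fails at once if the tape roll, jar or marker is lifted or shoved more than 20 mm (distance of any of tape_roll, jar, marker from where it was at the start of the episode above 0.02 m).
It also fails if it takes over 51 s, if anything falls off the work surface, if the arm or the gripper's body presses on something with over 40 N, if the wrist force passes 120 N, or if a joint passes its speed limit or range.

## Working session

There is one attempt and no reset: what is moved stays moved. The work goes in short steps, Python scripts to look and compute and a tool call to move; the robot and the scene stay as the last step left them, time stands still between calls to the robot, and variables do not carry over. Pictures are saved under pics/ and viewed, and the job is handed in when it is done.

Besides the shell and the picture viewer there is one more tool, called after "Emit:" by a JSON object that holds its "name" and its "arguments", one argument or row to a line. move_arm: Moves the arm, as the interface text tells. Its arguments: {"type":"object","properties":{"series":{"type":"array"},"grip_force":{"type":"number"}},"required":["series"]}

```bash
mkdir -p pics; python3 - <<'E'
from bench import r, eyes
import cv2
for n in ("scene","top"):
    f=eyes.grab_frame(n); cv2.imwrite(f"pics/{n}0.png",f[:,:,::-1])
s=r.get_state(); print(s["t"],s["tool_pos"],s["tool_rot"],s["opening"])
for c in ("top","scene"):
  for n in ["tag_1_hinge","carton_full_1_front","carton_part_front","carton_empty_front","tape_roll","jar","marker"]:
    print(c,n,[(round(d["confidence"],2),[round(float(v),3) for v in d["location"]]) for d in eyes.mark_of(c,n)])
print(r.get_state()["t"])
E
```

```text
0.1 [ 0.17716383 -0.65089345  0.24744061] [ 0.70075676 -0.09312748  0.70099588  0.09419132] 0.0857192398497917
top tag_1_hinge [(0.65, [0.522, 0.25, 0.025])]
top carton_full_1_front [(0.56, [0.611, 0.248, -0.001])]
top carton_part_front [(0.86, [0.612, 0.113, 0.001])]
top carton_empty_front [(0.8, [0.626, -0.454, 0.002]), (0.76, [0.27, -0.021, 0.001]), (0.62, [0.613, -0.013, 0.001]), (0.59, [0.641, 0.449, -0.004]), (0.41, [0.528, 0.115, 0.023])]
top tape_roll [(0.93, [0.543, -0.296, 0.003])]
top jar [(0.91, [0.5, 0.384, -0.003])]
top marker [(0.8, [0.461, 0.151, 0.002])]
scene tag_1_hinge [(0.75, [0.528, 0.248, 0.024]), (0.55, [0.545, -0.297, 0.001])]
scene carton_full_1_front [(0.63, [0.612, 0.25, 0.003])]
scene carton_part_front [(0.57, [0.612, 0.12, 0.002])]
scene carton_empty_front [(0.89, [0.625, -0.45, -0.002]), (0.82, [0.61, -0.017, -0.001]), (0.8, [0.299, -0.325, 0.003]), (0.68, [0.525, 0.121, 0.021]), (0.67, [0.269, -0.017, -0.001]), (0.66, [0.638, 0.455, 0.0])]
scene tape_roll [(0.63, [0.544, -0.297, -0.001])]
scene jar [(0.67, [0.498, 0.38, 0.002])]
scene marker [(0.52, [0.459, 0.15, -0.003])]
0.8
```

View pics/scene0.png

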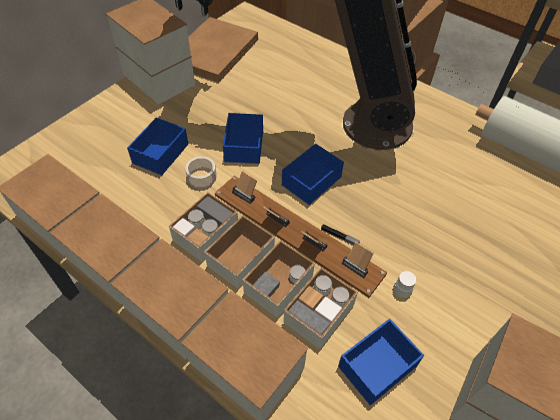

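View pics/top0.png

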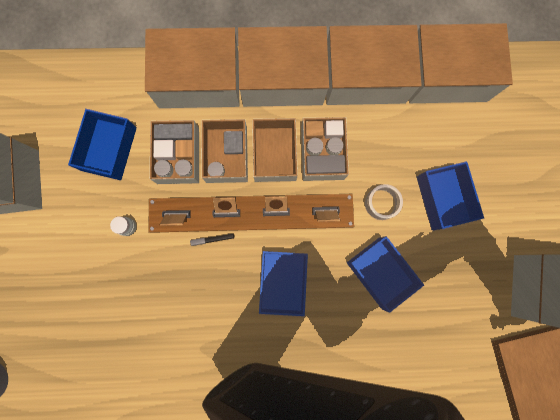

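The scene picture shows four cartons behind the board, at top pixels (173,152), (225,150), (274,150) and (325,148). From left to right they look full, part, empty and full. The blue bins are decoys, at (102,145), (450,195), (284,283) and (385,273). The tags are at (175,217), (226,206), (276,205) and (327,213). I'll check them in a crop with the geometry projected on.

```bash
cat > h.py <<'E'
import numpy as np, cv2
from bench import r, eyes
def proj(c,P):
    i=eyes.camera_info(c)
    return cv2.projectPoints(np.array(P,float).reshape(-1,3),np.array(i["rvec"],float),np.array(i["tvec"],float),np.array(i["camera_matrix"],float),None)[0].reshape(-1,2)
def leafs(c,img,x,dx,ys,z0=.024,k=4,off=(0,0)):
    for y in ys:
        for s,col in ((-1,(0,255,0)),(1,(0,0,255))):
            p=proj(c,[[x,y-.028,z0],[x,y+.028,z0],[x+s*.031,y+.028,.075],[x+s*.031,y-.028,.075]])
            cv2.polylines(img,[np.int32((p-off)*k)],True,col,1)
E
python3 - <<'E'
from h import *
t=cv2.imread("pics/top0.png")[110:250,100:380]; t=cv2.resize(t,None,fx=2.8,fy=2.8,interpolation=2)
a=t.copy()
leafs("top",a,.525,0,[.249,.119,-.011,-.141],k=2.8,off=(100,110))
cv2.imwrite("pics/tc.png",t[:300]) ; cv2.imwrite("pics/tco.png",a)
s=cv2.imread("pics/scene0.png")[165:305,200:400]; s=cv2.resize(s,None,fx=4,fy=4,interpolation=2)
cv2.imwrite("pics/sc.png",s)
leafs("scene",s,.525,0,[.249,.119,-.011,-.141],k=4,off=(200,165));cv2.imwrite("pics/sco.png",s)
E
```

```text
(no output)
```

View pics/tco.png

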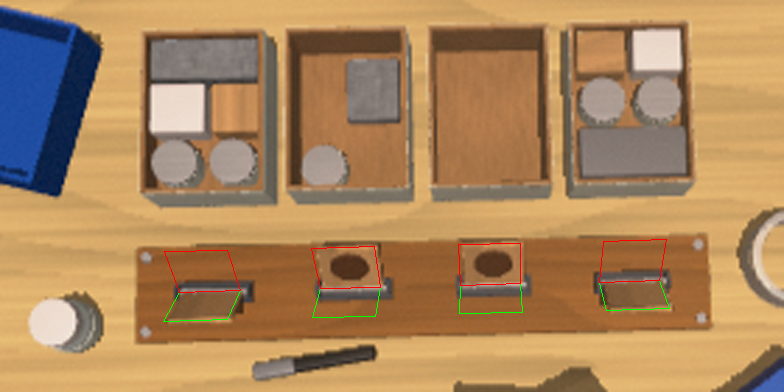

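View pics/sc.png

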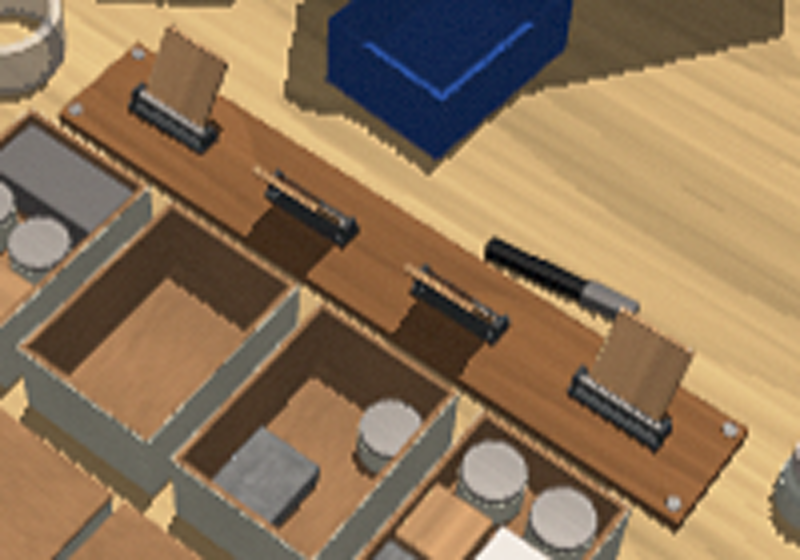

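View pics/sco.png

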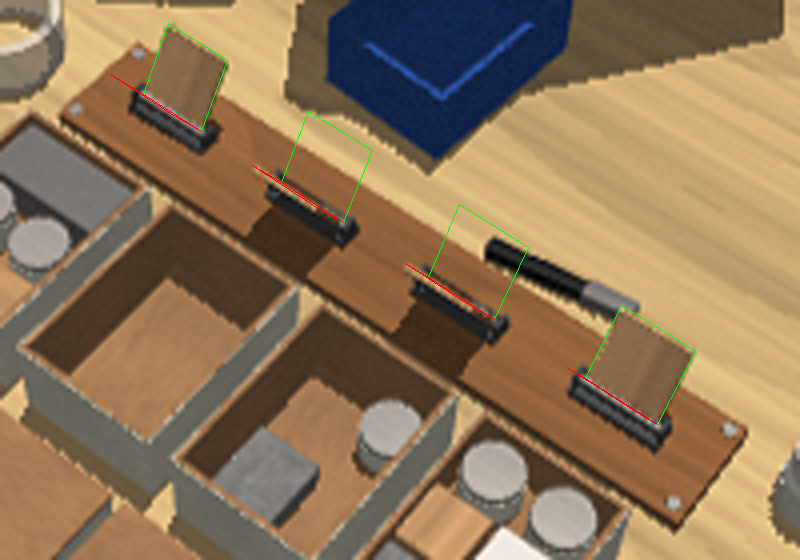

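View pics/tc.png

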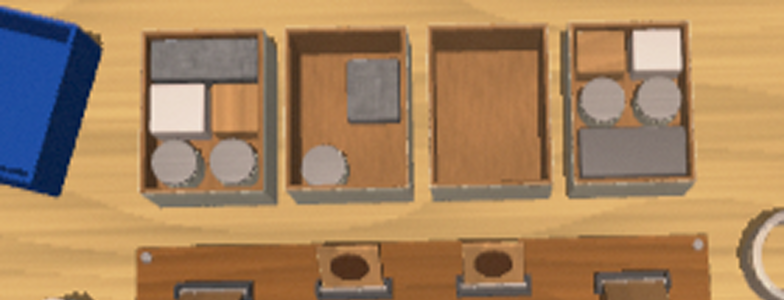

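Top crop, left to right (y=.25, .12, -.01, -.14), as I choose each carton:
- **Full**, at crop (205,115). Its tag at (205,305) lies on the robot-side outline and shows the plain face.
- **Part-filled**, at (345,115). Its tag at (350,265) lies on the carton-side outline and shows the disc.
- **Empty**, at (490,105). Its tag at (492,263) also leans to the carton with the disc showing.
- **Full**, at (630,105). Its tag at (635,293) leans to the robot, plain.

All four tags are therefore wrong. The scene overlay agrees with the top view. Look-alikes for the empty carton are the blue bins only, which aren't meant. I'll shut the jaws and approach the tag at y=-.14 from the robot side.

Emit:
{"name": "move_arm", "arguments": {
  "series": [
    [[24,46,0,-5,0],[24,46,0,-5,0],[24,46,0,-5,0],[24,46,0,0,0],[24,46,0,0,0],[24,46,0,0,0],[24,46,0,0,0],[24,46,0,0,0],[24,46,0,0,0],[24,46,0,0,0]]
  ]
}}

```text
t: 1.8
tool_pos: [0.406, -0.2055, 0.2474]
tool_rot: [0.708, 0.006, 0.706, -0.006]
force: [1.4, -0.1, 1.7]
opening: -0.0002
```

Emit:
{"name": "move_arm", "arguments": {
  "series": [
    [[20,32,0,0,0],[19,32,-25,0,0],[0,0,-50,0,0],[0,0,-50,0,0],[0,0,-50,0,0],[0,0,0,0,0]]
  ]
}}

```text
t: 2.4
tool_pos: [0.4516, -0.132, 0.0732]
tool_rot: [0.714, 0.002, 0.7, -0.002]
force: [-1.3, 0.5, -0.2]
opening: -0.0004
```

```bash
python3 - <<'E'
from h import *
s=cv2.resize(eyes.grab_frame("scene")[100:310,160:440,::-1],None,fx=2.8,fy=2.8,interpolation=2)
cv2.imwrite("pics/s1.png",s); print(r.get_state()["tool_pos"])
E
```

```text
[ 0.45393463 -0.13219653  0.07635789]
```

View pics/s1.png

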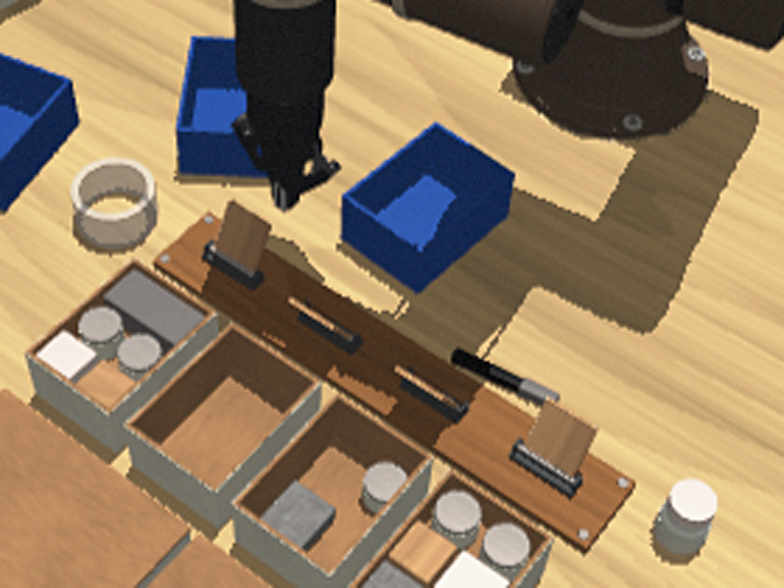

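The closed fingers are at crop (285,205), clear of the tag at (240,235) on its robot side. I'll shift 9 mm in y, then push towards the carton.

Emit:
{"name": "move_arm", "arguments": {
  "series": [
    [[10,-9,-4,0,0],[12,0,0,0,0],[12,0,0,0,0],[12,0,0,0,0],[12,0,0,0,0],[12,0,0,0,0],[12,0,0,0,0],[12,0,0,0,0],[0,0,0,0,0]]
  ]
}}

```text
t: 3.35
tool_pos: [0.5357, -0.1432, 0.0829]
tool_rot: [0.703, 0.003, 0.712, -0.003]
force: [0.8, -0.7, 1.3]
opening: -0.0001
```

```bash
python3 - <<'E'
from h import *
s=cv2.resize(eyes.grab_frame("scene")[100:310,160:440,::-1],None,fx=2.8,fy=2.8,interpolation=2)
cv2.imwrite("pics/s2.png",s); print(r.get_state()["tool_pos"])
E
```

```text
[ 0.53629132 -0.14327131  0.0824392 ]
```

View pics/s2.png

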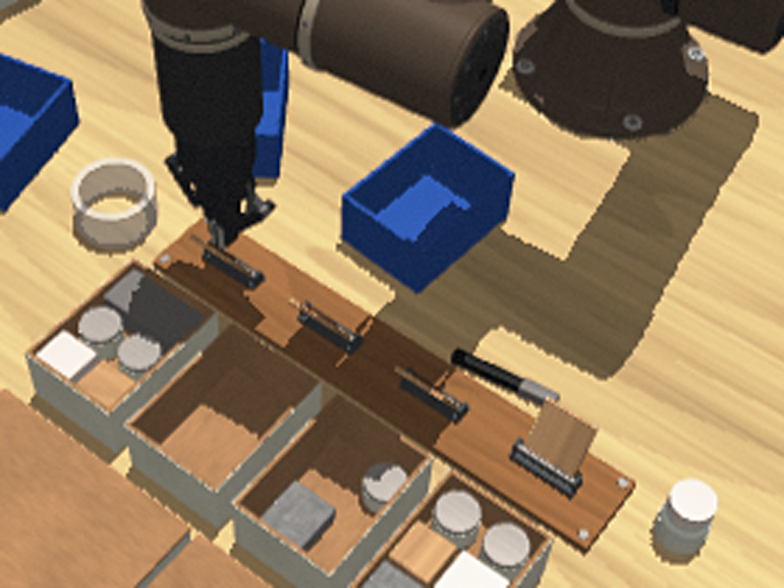

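Tag 4, at crop (230,262), has flipped and now lies towards its carton. Next I'll lift, go over and come down behind tag 3.

Emit:
{"name": "move_arm", "arguments": {
  "series": [
    [[-5,0,30,0,0],[0,0,35,0,0],[13,44,0,0,0],[13,44,0,0,0],[13,44,0,0,0],[13,0,0,0,0],[0,0,0,0,0]]
  ]
}}

```text
t: 4.1
tool_pos: [0.5881, -0.0053, 0.1521]
tool_rot: [0.704, 0.004, 0.71, -0.003]
force: [-0.9, -0.1, -0.7]
opening: -0.0001
```

Emit:
{"name": "move_arm", "arguments": {
  "series": [
    [[-5,-5,0,0,0],[0,0,-20,0,0],[0,0,-20,0,0],[0,0,0,0,0]]
  ]
}}

```text
t: 4.5
tool_pos: [0.5814, -0.0126, 0.1113]
tool_rot: [0.704, 0.005, 0.711, -0.004]
force: [-0.1, 0.3, 0.1]
opening: -0.0001
```

```bash
python3 - <<'E'
from h import *
s=cv2.resize(eyes.grab_frame("scene")[150:290,200:387,::-1],None,fx=4,fy=4,interpolation=2)
cv2.imwrite("pics/s3.png",s); print(r.get_state()["tool_pos"])
E
```

```text
[ 0.58219336 -0.0125585   0.11274125]
```

View pics/s3.png

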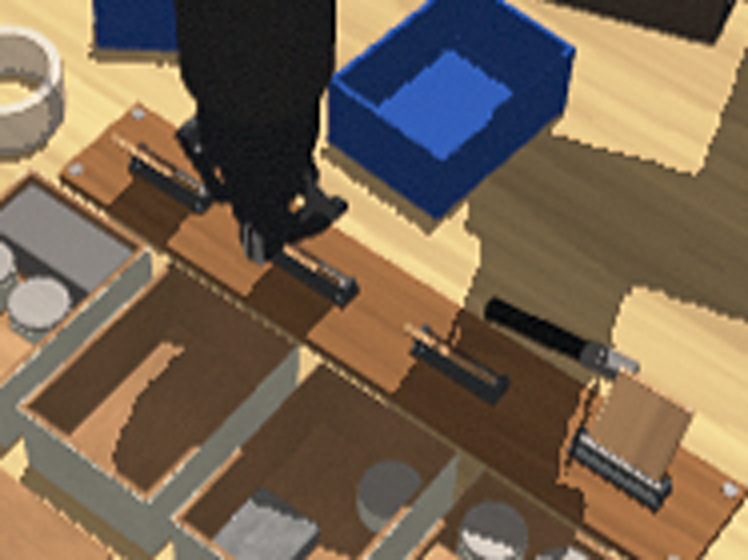

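The fingertip, at crop (260,258), hides the leaf's left end, so it is on the carton side of tag 3 and clear of the carton wall. I'll go down and pull.

Emit:
{"name": "move_arm", "arguments": {
  "series": [
    [[0,0,-18,0,0],[0,0,-15,0,0],[-12,0,0,0,0],[-12,0,0,0,0],[-12,0,0,0,0],[-12,0,0,0,0],[-12,0,0,0,0],[-12,0,0,0,0],[-10,0,0,0,0],[0,0,0,0,0]]
  ]
}}

```text
t: 5.55
tool_pos: [0.507, -0.0124, 0.0925]
tool_rot: [0.716, 0.006, 0.698, -0.0]
force: [-0.4, -0.5, 0.3]
opening: 0.0003
```

```bash
python3 - <<'E'
from h import *
s=cv2.resize(eyes.grab_frame("scene")[150:290,200:387,::-1],None,fx=4,fy=4,interpolation=2)
cv2.imwrite("pics/s4.png",s); print(r.get_state()["tool_pos"])
E
```

```text
[ 0.50659319 -0.01249253  0.09224637]
```

View pics/s4.png

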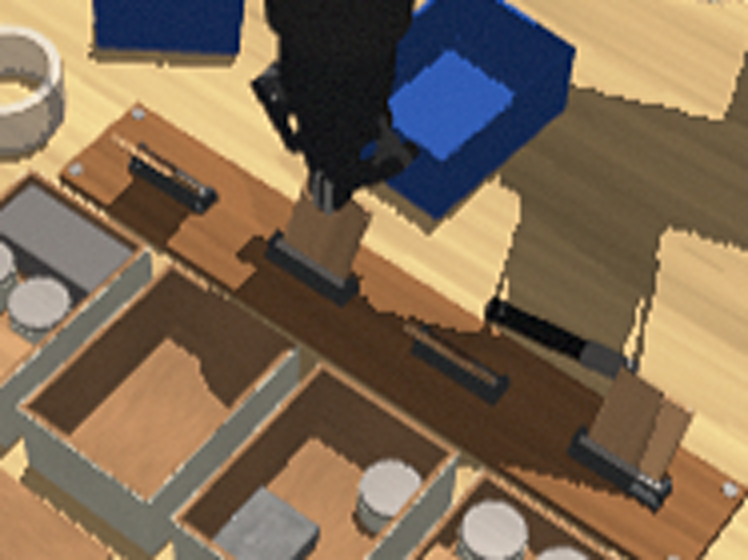

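Tag 3 now leans to the robot, with its plain leaf at (325,235). Tag 2 is next, approached the same way.

Emit:
{"name": "move_arm", "arguments": {
  "series": [
    [[0,0,30,0,0],[0,0,30,0,0],[18,42,0,0,0],[18,42,0,0,0],[18,42,0,0,0],[18,0,0,0,0],[0,0,0,0,0]]
  ]
}}

```text
t: 6.3
tool_pos: [0.5724, 0.1171, 0.1535]
tool_rot: [0.713, 0.007, 0.701, -0.002]
force: [-0.6, 0.1, -1.3]
opening: 0.0004
```

Emit:
{"name": "move_arm", "arguments": {
  "series": [
    [[10,0,0,0,0],[0,0,-20,0,0],[0,0,-20,0,0],[0,0,0,0,0]]
  ]
}}

```text
t: 6.7
tool_pos: [0.5809, 0.1155, 0.1118]
tool_rot: [0.712, 0.007, 0.703, -0.002]
force: [-0.4, -0.2, -0.4]
opening: -0.0001
```

```bash
python3 - <<'E'
from h import *
s=cv2.resize(eyes.grab_frame("scene")[150:290,220:407,::-1],None,fx=4,fy=4,interpolation=2)
cv2.imwrite("pics/s5.png",s); print(r.get_state()["tool_pos"])
E
```

```text
[0.58158622 0.11568784 0.11317041]
```

View pics/s5.png

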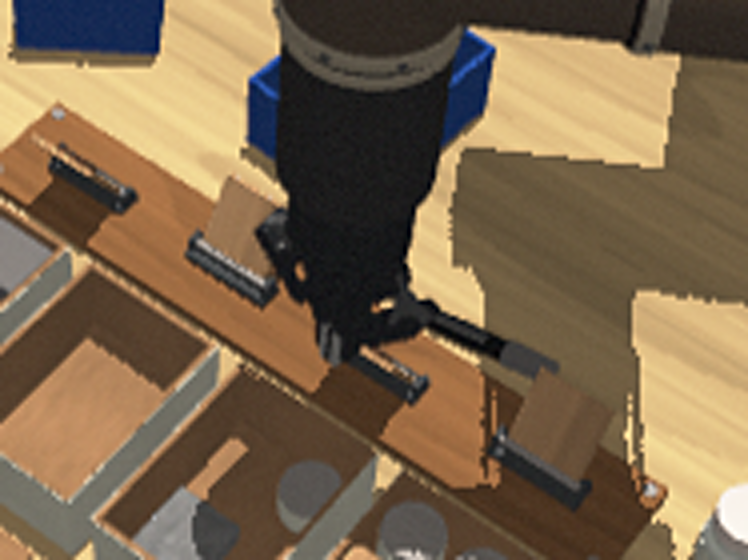

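The view matches the one for tag 3, with the tip at (335,345) on the carton side. I'll repeat the same pull.

Emit:
{"name": "move_arm", "arguments": {
  "series": [
    [[0,0,-18,0,0],[0,0,-15,0,0],[-12,0,0,0,0],[-12,0,0,0,0],[-12,0,0,0,0],[-12,0,0,0,0],[-12,0,0,0,0],[-12,0,0,0,0],[-10,0,0,0,0],[0,0,0,0,0]]
  ]
}}

```text
t: 7.75
tool_pos: [0.5059, 0.1193, 0.0932]
tool_rot: [0.723, 0.009, 0.691, 0.004]
force: [0.9, -0.6, -0.3]
opening: -0.0002
```

```bash
python3 - <<'E'
from h import *
s=cv2.resize(eyes.grab_frame("scene")[150:290,220:407,::-1],None,fx=4,fy=4,interpolation=2)
cv2.imwrite("pics/s6.png",s); print(r.get_state()["tool_pos"])
E
```

```text
[0.50536779 0.11911142 0.09288536]
```

View pics/s6.png

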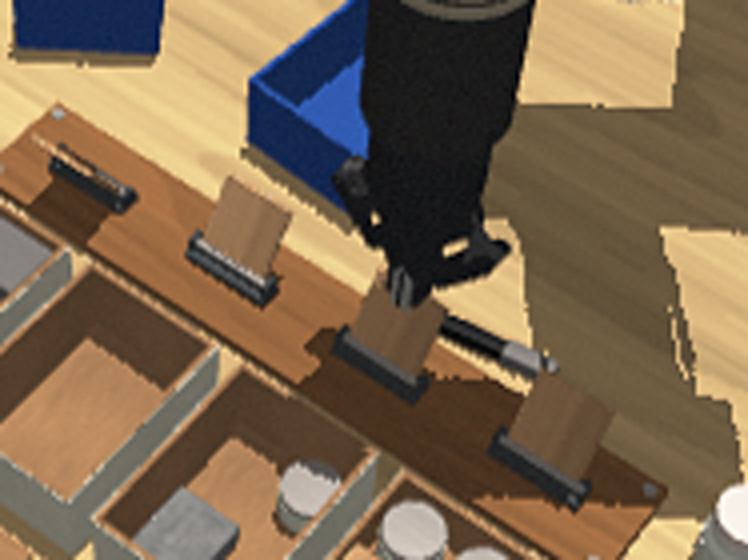

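Tag 2 now leans to the robot. For tag 1 I'll lift, cross over to its robot side at (.45,.249) and come down.

Emit:
{"name": "move_arm", "arguments": {
  "series": [
    [[0,0,30,0,0],[0,0,30,0,0],[-19,44,0,0,0],[-19,44,0,0,0],[-19,43,0,0,0],[0,0,0,0,0]]
  ]
}}

```text
t: 8.4
tool_pos: [0.4414, 0.2514, 0.1549]
tool_rot: [0.721, 0.011, 0.693, 0.001]
force: [0.6, 0.2, 0.2]
opening: 0.0001
```

Emit:
{"name": "move_arm", "arguments": {
  "series": [
    [[3,0,-30,0,0],[3,0,-30,0,0],[0,0,-20,0,0],[0,0,0,0,0]]
  ]
}}

```text
t: 8.8
tool_pos: [0.4437, 0.2521, 0.0732]
tool_rot: [0.72, 0.01, 0.694, 0.003]
force: [0.1, -0.7, 0.2]
opening: -0.0
```

```bash
python3 - <<'E'
from h import *
s=cv2.resize(eyes.grab_frame("scene")[150:310,240:440,::-1],None,fx=3.7,fy=3.7,interpolation=2)
cv2.imwrite("pics/s7.png",s); print(r.get_state()["tool_pos"])
E
```

```text
[0.44432925 0.25257756 0.074402  ]
```

View pics/s7.png

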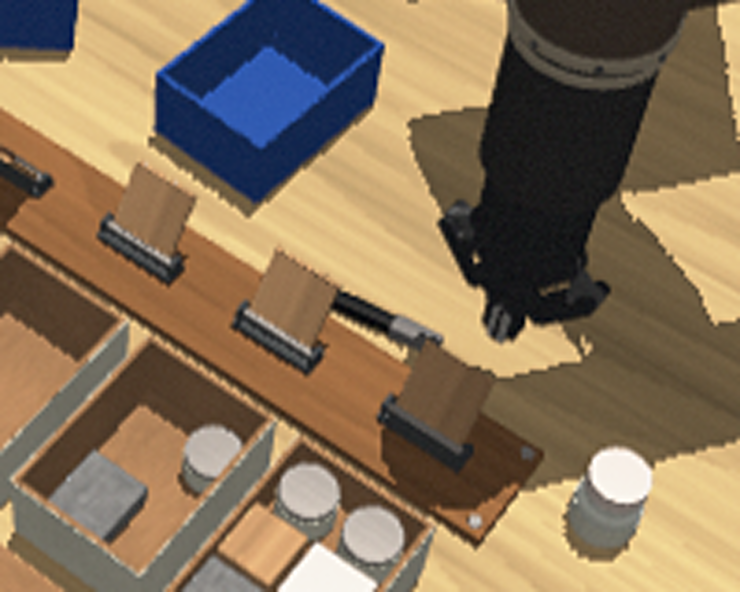

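The fingers are on tag 1's robot side at (500,320), clear of the marker and the jar. Now the push.

Emit:
{"name": "move_arm", "arguments": {
  "series": [
    [[12,-2,-2,0,0],[12,-1,0,0,0],[12,0,0,0,0],[12,0,0,0,0],[12,0,0,0,0],[12,0,0,0,0],[12,0,0,0,0],[12,0,0,0,0],[0,0,0,0,0]]
  ]
}}

```text
t: 9.75
tool_pos: [0.5335, 0.2499, 0.0767]
tool_rot: [0.713, 0.012, 0.701, 0.002]
force: [-8.8, 3.4, 18.7]
opening: 0.0001
```

Emit:
{"name": "move_arm", "arguments": {
  "series": [
    [[-10,0,30,0,0],[-20,0,40,0,0],[-25,0,40,0,0],[-25,0,40,0,0],[0,0,40,0,0],[0,45,0,0,0],[0,45,0,0,0],[0,45,0,0,0],[-20,45,0,0,0],[-20,45,0,0,0]]
  ]
}}

```text
t: 10.75
tool_pos: [0.414, 0.4783, 0.2797]
tool_rot: [0.713, 0.017, 0.701, 0.002]
force: [1.4, -0.4, 0.2]
opening: -0.0001
```

```bash
python3 - <<'E'
from h import *
s=cv2.resize(eyes.grab_frame("scene")[130:330,170:440,::-1],None,fx=2.9,fy=2.9,interpolation=2)
cv2.imwrite("pics/s8.png",s)
s=cv2.resize(eyes.grab_frame("top")[110:260,100:400,::-1],None,fx=2.6,fy=2.6,interpolation=2)
cv2.imwrite("pics/t8.png",s)
for n in ["carton_full_1_front","carton_part_front","tape_roll","jar","marker"]:
    print(n,[np.round(d["location"],3) for d in eyes.mark_of("top",n)])
print(r.get_state()["tool_pos"],r.get_state()["t"],r.get_state()["force"])
E
```

```text
carton_full_1_front [array([0.614, 0.248, 0.   ])]
carton_part_front [array([ 0.61 ,  0.118, -0.   ])]
tape_roll [array([ 0.542, -0.298, -0.002])]
jar [array([0.497, 0.379, 0.001])]
marker [array([0.462, 0.152, 0.001])]
[0.41445974 0.47574018 0.2795029 ] 11.1 [1.02522385 0.80787829 0.33153548]
```

View pics/s8.png

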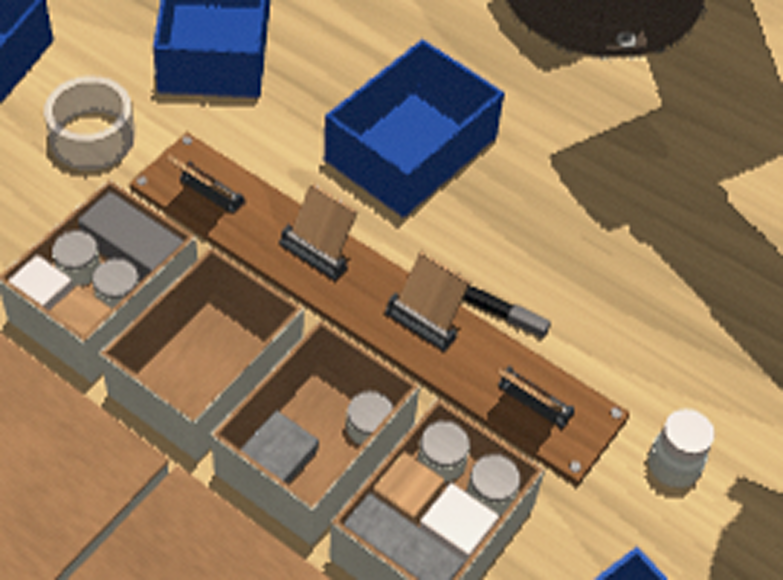

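View pics/t8.png

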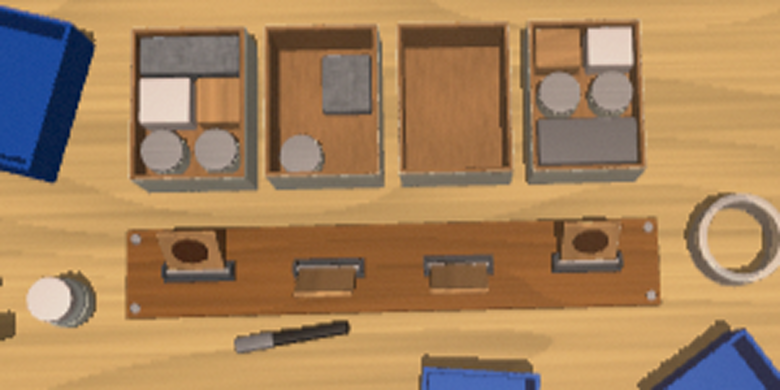

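The top picture shows discs at the two full cartons, (190,250) and (590,242), and plain leaves towards the robot at the part-filled and empty ones, (328,280) and (458,278). Nothing has moved, so I'm handing in.

```bash
python3 - <<'E'
from bench import r
print(r.finish_job(), r.get_state()["t"])
E
```

```text
the job is handed in; nothing more can be done
the job is handed in; nothing more can be done
```

All four tags started out wrong. I pushed over the two at the full cartons (y≈.25 and -.14) towards their cartons. I pulled the two at the part-filled and empty cartons (y≈.12 and -.01) towards the robot. Then I lifted the arm clear and handed the job in at about 11 s.

**Last checks:** both camera views show the disc face leaning back at the full cartons and the plain face towards the robot at the other two. Re-measured positions of two carton fronts, tape roll, jar and marker agree with the start within about 5 mm, which is the measuring error. The other two cartons I compared by eye only.

**Off notes:**
- The last push ended with about 20 N at the wrist for a moment, well under the limit, and it went away when I lifted.
- The networks never marked the right-hand carton (y≈-.14) as full; I judged that from the pictures.

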